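# Wind the envelope press down by one turn

### The job

Wind the envelope press down by exactly one full turn of its hand wheel, clockwise seen from above: push the wheel round by its upright handle with the fingers, without gripping the handle, until the handle is back where it started. Then leave the wheel at rest, and do not move the pump bottle, the mug or the stamp standing beside the press.

Things in the scene. Friction and masses are not known exactly. Their poses are not given: they have to be found in the camera images.
- wheel (a joint): angle (rad) of the level, dark steel, three-spoked hand wheel on top of a grey screw press; grows clockwise seen from above, one turn is 6.283. Starts anywhere from -2 to 2. Stiff with dry friction (about 5 N pushed sideways at the handle): it does not coast and stays where it is left; no stop is near. A turn lowers the press's plate 6 mm.
- wheel_hub (a point): centre of the hand wheel (vertical axis), in the middle plane of rim and spokes, 170 mm above the desk; stays put. Rim 176 mm across outside, 16 mm thick: its top is 8 mm, the hub nut's top 18 mm, above this point. The press below, 240 x 260 mm, is fixed to the desk, placed differently each time; its frame rises no higher than 156 mm.
- wheel_handle (a point): middle of the wheel's upright black handle, on the rim 80 mm from the axis, 40 mm above the wheel's middle plane: an oval pillar from 10 to 70 mm above that plane, 28 mm along the rim, 20 mm across it, fixed to the wheel. Push on its rear (anticlockwise) side, along the tangent: oblique pushes can jam. Fingers pressing its rear and front halves at once count as gripping.
- pump_bottle: bystander: white pump bottle, 64 mm across, 149 mm tall, nozzle along its -x axis; origin under its centre. Loose.
- mug: bystander: white mug, 76 mm across and 90 mm tall, ear on its +y side; origin under its centre. Loose.
- stamp: bystander: wooden hand stamp, foot 44 mm across, 75 mm tall, knob at the top; origin under its centre. Loose.

How it is judged (in metres and radians):
On the way:
1. the handle has come to the far side of the wheel, going clockwise (distance of wheel_handle from where it was at the start of the episode above 0.145 m and value of joint wheel above 0 rad), for 0.05 s.
At the end, for the whole second after the job is handed in: the wheel has been turned clockwise by one full turn, no fewer and no more, its handle is within 18 mm of where it started (about 13 degrees), it is at rest, and the pump bottle, mug and stamp are within 15 mm of where they stood (distance of wheel_handle from where it was at the start of the episode below 0.018 m and value of joint wheel between 4 and 8.6 rad and velocity of joint wheel between -0.05 and 0.05 rad/s and distance of each of pump_bottle, mug, stamp from where it was at the start of the episode below 0.015 m); the robot touches nothing.
It fails at once if the handle is gripped: fingers press on its rear and front halves at once (contact force between the fingers and wheel_c29 above 4 N and contact force between the fingers and wheel_c30 above 4 N).
It fails at once if the pump bottle, mug or stamp is moved by more than 15 mm, lifted or knocked over (distance of any of pump_bottle, mug, stamp from where it was at the start of the episode above 0.015 m or angle between any of pump_bottle, mug, stamp's own z axis and vertical above 0.3 rad).
It also fails if it takes over 72 s, if anything falls off the work surface, if the arm or the gripper's body presses on something with over 40 N, if the wrist force passes 120 N, or if a joint passes its speed limit or range.

### The arm

A 7-joint arm with a two-finger parallel gripper is mounted at the origin on the work surface. World frame = base frame: x ahead of the robot, y to its left, z up, the work surface at z = 0. Lengths are in m, angles in degrees, forces in N, time in s.
With the tool pointing down it reaches from about 0.425 to 0.875 m from the base axis. Payload 4.7 kg.
Tool frame: the origin (TCP) lies at the very end of the fingers, on their centre line; the grasp point (between the pads) lies 19 mm behind it; z points along the fingers, y is the direction in which the jaws open and shut (so a half turn about z gives the same grasp; the last joint's range is limited). The gripper opens to 87 mm and grips with 3 to 60 N. Pads are 19 mm wide; open, the fingers measure 117 mm over their backs; the gripper's body (75 mm by 190 mm) begins 51 mm behind the grasp point.
Start: joints at [-67.775, 18.392, -4.016, 83.108, 1.295, 78.541, -3.26], TCP at [0.237, 0.605, 0.223] pointing down, gripper open.
Joint ranges: [-163.93, 163.93], [-17.29, 119.83], [-79.2, 71.16], [3.27, 140.29], [-89.18, 269.18], [5.43, 117.66], [-154.24, 154.24]. Speed limits (degrees/s): [147.25, 147.25, 180, 180, 180, 180, 180].

### API

Orientations are given as [roll, pitch, yaw] about the fixed x, y, z axes, in that order (R = Rz(yaw) Ry(pitch) Rx(roll)).
In Python, from cell import env gives the robot as it stands.
- The arm moves only by the tool servo_tool, never from a script. Its argument "increments" is a list that holds one entry, the list of rows, each a list of 7 numbers: the shift along the tool's x, y, z in m, then the turn, a rotation vector about the tool's x, y, z in degrees, then the opening, from -1 (shut) to 1 (fully open). In form: [[[dx, dy, dz, rx, ry, rz, fingers], ...]]. A call has 1 to 20 rows; each row is the pose to reach, as a shift and turn from the pose commanded when the call began, along the tool's axes at that moment; what a row does not reach only later rows make up. A row lasts 1/10 s, in which the tool goes at most 50 mm and 8.59 degrees, less where a joint would pass 70% of its speed; a pose out of reach is approached as far as the arm can. A call with a gripper value outside its range is refused whole. The fingers move at their own pace and stop on an object; "squeeze" is the grip in N (left out, the last holds). Time passes only in rows, so rows that repeat a pose let the fingers close. It gives the time, the measured TCP pose, the force and the opening at its end, in the units of the state.
- env.get_obs(): the state, without advancing time (a new reading comes with each control period).
- env.read_camera(name): name is "side" or "top"; returns a dict with "frame" (384x512x3 uint8, blue, green, red), "intrinsics" (3x3 intrinsics, pixels), "D" ([k1, k2, p1, p2, k3] as OpenCV has them; the pictures are not rectified), "rvec" (rotation vector, rad) and "tvec" (3), from world to camera coordinates, as OpenCV has them. Camera axes: x right, y down, z forward; pixel columns grow to the right and rows downward; lengths in m; the calibration is good to about 2 mm. A picture is of the moment at which its call begins. There is no depth.
- env.sign_off(): hands the job in, once; it reports no verdict.
The state is a dict: "time_s": time; "qpos": joint angles; "joint_velocities": joint speeds; "effort": joint torques, N m; "tool_pos": TCP position; "tool_rot": TCP orientation; "force": force on the tool from outside, world axes, zero at the start; "wrist_torque": the same for the moment, N m; "grip_width": finger opening in m.
Only numpy, scipy, OpenCV 4.12 (cv2) and the standard library are available. Lean on these libraries where they do the work, as an engineer would, in place of code of your own. Each camera call takes 0.05 s, during which the arm holds its last target.

## Working session

There is one attempt and no reset: what is moved stays moved. The work goes in short steps, Python scripts to look and compute and a tool call to move; the robot and the scene stay as the last step left them, time stands still between calls to the robot, and variables do not carry over. Pictures are saved under pics/ and viewed, and the job is handed in when it is done.

Besides the shell and the picture viewer there is one more tool, called after "Emit:" by a JSON object that holds its "method" and its "body". servo_tool: Moves the arm, as the interface text tells. Its arguments: {"type":"object","properties":{"increments":{"type":"array","items":{"type":"array","items":{"type":"array","items":{"type":"number"}}}},"squeeze":{"type":"number"}},"required":["increments"]}

```bash
mkdir -p pics; ls; python3 - <<'E'
from cell import env
import cv2,pickle
o=env.get_obs();print(o)
d={}
for n in("top","side"):
    c=env.read_camera(n);d[n]=c
    cv2.imwrite(f"pics/{n}0.png",c["frame"]);print(n,c["intrinsics"],c["D"],c["rvec"],c["tvec"])
pickle.dump(d,open("c0.pkl","wb"))
E
```

```text
pics
{'time_s': 0.0, 'qpos': array([-67.77343536,  18.43779872,  -4.01619189,  83.17421523,
         1.29578495,  78.54138329,  -3.25860929]), 'joint_velocities': array([-0.0181136 ,  0.0140565 , -0.01148876,  0.07964615, -0.07385928,
       -0.1360654 , -0.0972808 ]), 'effort': array([-1.54850368e-04, -4.91295147e+01, -4.04037489e-01, -3.12519872e+01,
       -6.39300956e-02,  4.39324498e-02,  1.81159926e-04]), 'tool_pos': array([0.23721133, 0.60457707, 0.22148192]), 'tool_rot': array([-1.79891893e+02,  6.33536962e-03,  1.58585350e+02]), 'force': array([0.68202607, 0.31774692, 0.37096506]), 'wrist_torque': array([-0.07662348, -0.02599985,  0.00172433]), 'grip_width': 0.0870149882332461}
top [[366.12309866   0.         250.82892166]
 [  0.         366.12309866 187.02148061]
 [  0.           0.           1.        ]] [-0.06295408  0.          0.          0.          0.        ] [ 2.14218113 -2.14604902  0.16525457] [0.07662275 0.62604306 1.13857892]
side [[385.02940648   0.         260.7011834 ]
 [  0.         385.02940648 183.73570269]
 [  0.           0.           1.        ]] [-0.08565281  0.          0.          0.          0.        ] [ 0.58963397 -2.57065771  1.33712242] [0.59037891 0.23383924 0.85330277]
```

View pics/top0.png

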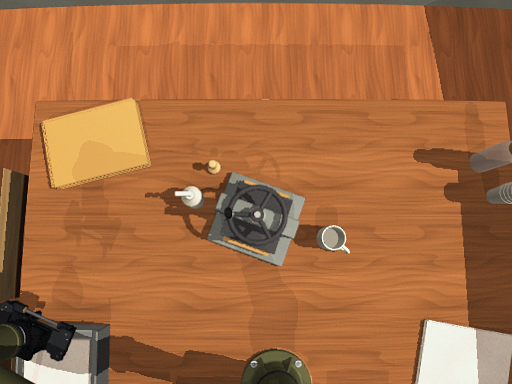

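View pics/side0.png

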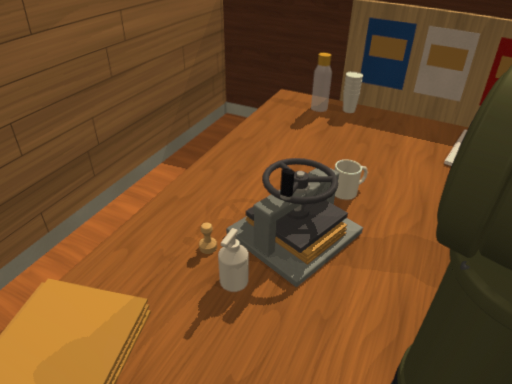

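The top view shows the press at about (257,218) with its hub at about (257,215) and its handle on the left at about (229,213). The bottle is at (190,197), the stamp at (213,167) and the mug at (332,238). The side view shows the handle at about (288,182). Next I'll zoom in and measure.

```bash
cat > h.py <<'E'
import cv2,numpy as np
def ray(c,uv):
    n=cv2.undistortPoints(np.array([[uv]],float),c["intrinsics"],np.array(c["D"]))[0,0]
    R=cv2.Rodrigues(np.array(c["rvec"]))[0]; t=np.array(c["tvec"]).ravel()
    d=R.T@np.array([n[0],n[1],1]); return -R.T@t, d/np.linalg.norm(d)
def onz(c,uv,z):
    o,d=ray(c,uv); return o+d*(z-o[2])/d[2]
def tri(c1,a,c2,b):
    o1,d1=ray(c1,a);o2,d2=ray(c2,b)
    s=np.linalg.lstsq(np.c_[d1,-d2],o2-o1,rcond=None)[0]
    p=o1+s[0]*d1;q=o2+s[1]*d2; return (p+q)/2,np.linalg.norm(p-q)
def proj(c,P):
    return cv2.projectPoints(np.array(P,float).reshape(-1,3),np.array(c["rvec"]),np.array(c["tvec"]),c["intrinsics"],np.array(c["D"]))[0][:,0]
E
python3 - <<'E'
import pickle,cv2
from h import *
d=pickle.load(open("c0.pkl","rb"))
a=d["top"]["frame"][145:275,165:365];b=d["side"]["frame"][145:300,190:380]
cv2.imwrite("pics/topz.png",cv2.resize(a,None,fx=4,fy=4,interpolation=cv2.INTER_CUBIC))
cv2.imwrite("pics/sidez.png",cv2.resize(b,None,fx=3.8,fy=3.8,interpolation=cv2.INTER_CUBIC))
E
```

```text
(no output)
```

View pics/topz.png

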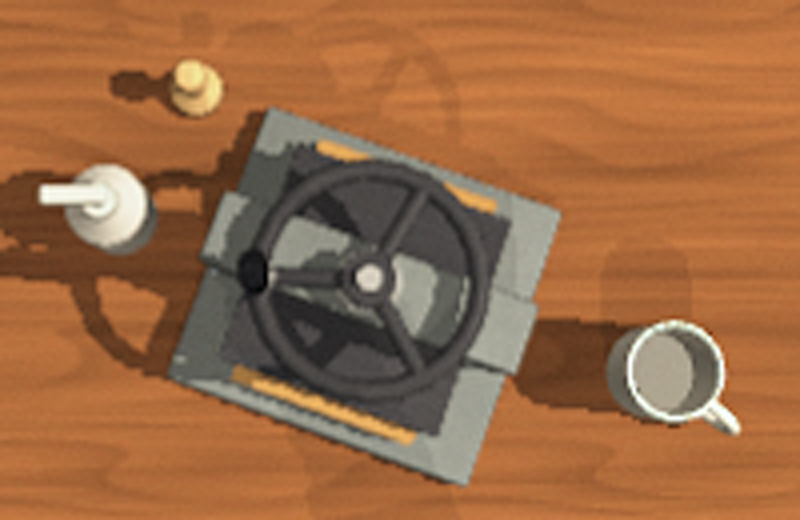

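View pics/sidez.png

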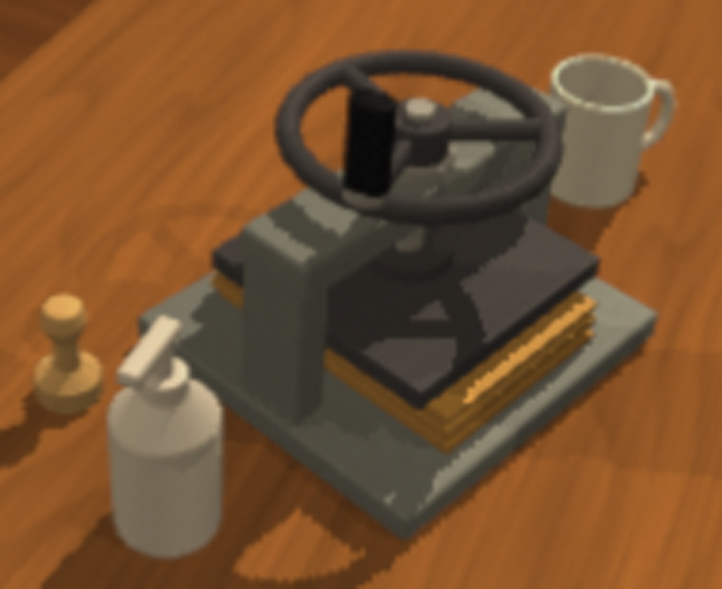

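The zooms show the nut top at topz (370,277) and sidez (421,107). The black handle is at topz (254,272), and in sidez it runs from (372,97) down to (367,195).

```bash
python3 - <<'E'
import pickle,cv2
from h import *
d=pickle.load(open("c0.pkl","rb"));T,S=d["top"],d["side"]
t=lambda x,y:(165+(x+.5)/4-.5,145+(y+.5)/4-.5)
s=lambda x,y:(190+(x+.5)/3.8-.5,145+(y+.5)/3.8-.5)
print("nut",tri(T,t(370,277),S,s(421,107)))
for n,c,(x0,y0,x1,y1) in(("top",T,(215,200,245,225)),("side",S,(275,160,300,205))):
    g=c["frame"][y0:y1,x0:x1].max(2); m=(g<26).astype(np.uint8)
    k,l,st,ce=cv2.connectedComponentsWithStats(m); i=1+st[1:,4].argmax()
    print(n,st[i]+[x0,y0,0,0,0],ce[i]+[x0,y0])
    if n=="top": ct=ce[i]+[x0,y0]
    else: cs=ce[i]+[x0,y0]
print("handle",tri(T,ct,S,cs)) 
print("handle top plane z.24/.21",onz(T,ct,.24),onz(T,ct,.21))
hub=onz(T,t(370,277),.188);print("hub",hub)
# rim ellipse in top
for p in [(255,277),(488,277),(370,161),(370,398)]:
    print("rim",onz(T,t(*p),.17))
print("bottle nozzle",onz(T,t(40,194),.14),onz(T,t(100,200),.149), tri(T,t(97,203),S,s(172,372)))
print("bottle base",onz(S,s(165,530),0))
print("mug",onz(T,t(675,370),.09),"ear",onz(T,t(738,430),.05))
print("stamp",onz(T,t(190,75),.075),onz(T,t(197,88),.01))
b=T
print("press corners",[onz(T,t(*p),.02).round(3) for p in[(268,108),(560,210),(467,485),(170,377)]])
E
```

```text
nut (array([0.52849993, 0.05828501, 0.18520568]), np.float64(0.0003130934068660335))
top [226 211   6   7  15] [229.2 215.2]
side [281 169  13  28 266] [287.04135338 183.58270677]
handle (array([0.52696661, 0.1371761 , 0.20439539]), np.float64(0.007620202592513984))
handle top plane z.24/.21 [0.52064465 0.13409298 0.24      ] [0.52287934 0.13578322 0.21      ]
hub [0.52813019 0.05830105 0.188     ]
rim [0.52966548 0.14042867 0.17      ]
rim [ 0.52933659 -0.02677728  0.17      ]
rim [0.61376902 0.05756113 0.17      ]
rim [0.44359009 0.0583148  0.17      ]
bottle nozzle [0.59401877 0.30303089 0.14      ] [0.58827421 0.25654802 0.149     ] (array([0.58986428, 0.26398168, 0.11692757]), np.float64(0.0006845227355875638))
bottle base [0.59029775 0.27631491 0.        ]
mug [ 0.46355963 -0.17768348  0.09      ] ear [ 0.41658336 -0.23557288  0.05      ]
stamp [0.69860645 0.19912161 0.075     ] [0.70163944 0.19987526 0.01      ]
press corners [array([0.682, 0.139, 0.02 ]), array([ 0.596, -0.102,  0.02 ]), array([ 0.373, -0.022,  0.02 ]), array([0.46 , 0.218, 0.02 ])]
```

```bash
python3 - <<'E'
import pickle,cv2
from h import *
d=pickle.load(open("c0.pkl","rb"));T,S=d["top"],d["side"]
t=lambda x,y:(165+(x+.5)/4-.5,145+(y+.5)/4-.5)
s=lambda x,y:(190+(x+.5)/3.8-.5,145+(y+.5)/3.8-.5)
print(tri(T,t(254,268),S,s(372,97)))
print(onz(T,t(254,268),.24),onz(S,s(372,97),.24),onz(S,(287.04,183.58),.21))
hub=np.array([.5283,.0583,.17])
import math
for a in(80,84,88,92,96):
    P=hub+[.08*math.cos(math.radians(a)),.08*math.sin(math.radians(a)),.07]
    Q=P-[0,0,.03]
    p=proj(T,P)[0];q=proj(S,Q)[0];print(a,(p-[165,145]+.5)*4-.5,q)
# spoke direction
for p in[(280,272),(320,275),(415,355),(420,205)]:
    w=onz(T,t(*p),.17)-hub;print(p,math.degrees(math.atan2(w[1],w[0])))
# tool displacement
R=cv2.Rodrigues(np.array([0,0,0.]))[0]
from scipy.spatial.transform import Rotation as Ro
R=Ro.from_euler("xyz",[180,0,158.585],degrees=True).as_matrix()
print(R.T@(np.array([.490,.139,.222])-[.237,.605,.222]))
E
```

```text
(array([0.53115654, 0.13738377, 0.23775893]), np.float64(0.0015207078907142073))
[0.53023454 0.13703592 0.24      ] [0.53075686 0.1407256  0.24      ] [0.52808518 0.14529915 0.21      ]
80 [254.04963933 250.21719108] [282.31542168 179.83781736]
84 [252.83453382 258.43477571] [284.5943522  180.70058158]
88 [252.19566615 266.72512149] [286.97390753 181.47918896]
92 [252.13754333 275.04801258] [289.44068982 182.16833999]
96 [252.66185553 283.36287911] [291.98049304 182.7632968 ]
(280, 272) 85.60625382405104
(320, 275) 85.59550359938864
(415, 355) -149.42889731725552
(420, 205) -34.605747798830585
[-4.05679109e-01 -3.41451989e-01 -4.18158085e-17]
```

Emit:
{"method": "servo_tool", "body": {"increments": [[[0,0,0,0,0,0,-1],[-0.02,-0.017,0,0,0,-1,-1],[-0.045,-0.038,0,0,0,-3,-1],[-0.07,-0.059,0,0,0,-4,-1],[-0.1,-0.084,0,0,0,-5,-1],[-0.13,-0.109,0,0,0,-7,-1],[-0.16,-0.135,0,0,0,-8,-1],[-0.19,-0.16,0,0,0,-10,-1],[-0.22,-0.185,0,0,0,-11,-1],[-0.25,-0.21,0,0,0,-13,-1],[-0.28,-0.236,0,0,0,-14,-1],[-0.31,-0.261,0,0,0,-15,-1],[-0.335,-0.282,0,0,0,-16,-1],[-0.36,-0.303,0,0,0,-17,-1],[-0.38,-0.32,0,0,0,-18,-1],[-0.395,-0.332,0,0,0,-19,-1],[-0.403,-0.339,0,0,0,-19.5,-1],[-0.4057,-0.3415,0,0,0,-19.5,-1],[-0.4057,-0.3415,0,0,0,-19.5,-1],[-0.4057,-0.3415,0,0,0,-19.5,-1]]], "squeeze": 10}}

```text
time_s: 2.1
tool_pos: [0.4899, 0.14, 0.2225]
tool_rot: [180.0, -0.0, 178.1]
force: [-0.1, 0.4, -0.3]
grip_width: 0.0005
```

Emit:
{"method": "servo_tool", "body": {"increments": [[[0,0,0.006,0,0,0,-1],[0,0,0.014,0,0,0,-1],[0,0,0.022,0,0,0,-1],[0,0,0.028,0,0,0,-1],[0,0,0.03,0,0,0,-1],[0,0,0.03,0,0,0,-1]]]}}

```text
time_s: 2.7
tool_pos: [0.4901, 0.139, 0.192]
tool_rot: [-180.0, -0.0, 178.1]
force: [1.1, 0.3, 0.4]
grip_width: 0.0004
```

```bash
cat > snap.py <<'E'
import sys,cv2,pickle
from cell import env
o=env.get_obs();print(o["time_s"],o["tool_pos"].round(4),o["tool_rot"].round(2),o["qpos"].round(1),o["force"].round(2))
n=sys.argv[1];d={k:env.read_camera(k) for k in("top","side")}
pickle.dump(d,open(n+".pkl","wb"))
a=cv2.resize(d["top"]["frame"][145:275,165:365],None,fx=2,fy=2,interpolation=cv2.INTER_CUBIC)
b=cv2.resize(d["side"]["frame"][125:300,190:390],None,fx=2,fy=2,interpolation=cv2.INTER_CUBIC)
import numpy as np
a=cv2.copyMakeBorder(a,0,90,0,0,cv2.BORDER_CONSTANT)
cv2.imwrite(f"pics/{n}.png",np.hstack([a,b]))
E
python3 snap.py c1
```

```text
2.7 [0.4901 0.139  0.192 ] [-1.7998e+02 -5.0000e-02  1.7808e+02] [-36.6   2.   18.2 105.8  -0.7  72.3  69.9] [1.11 0.35 0.4 ]
```

View pics/c1.png

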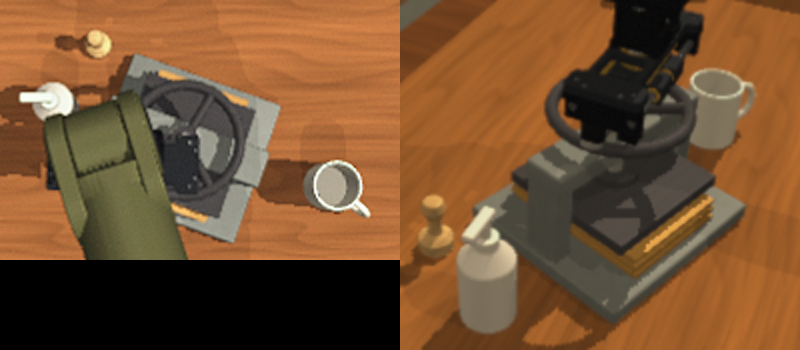

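The side view shows the closed fingers at the wheel's rim behind the handle, with the arm covering the handle. The bottle, stamp and mug haven't moved. I'll close the gap now.

Emit:
{"method": "servo_tool", "body": {"increments": [[[-0.004,0,0,0,0,0,-1],[-0.008,0,0,0,0,0,-1],[-0.012,0,0,0,0,0,-1],[-0.015,0,0,0,0,0,-1],[-0.016,0,0,0,0,0,-1],[-0.016,0,0,0,0,0,-1]]]}}

```text
time_s: 3.4
tool_pos: [0.5062, 0.1385, 0.1925]
tool_rot: [-180.0, -0.0, 178.1]
force: [0.1, -0.2, -0.1]
grip_width: 0.0005
```

```bash
python3 - <<'E'
from cell import env
o=env.get_obs();print(o["tool_pos"],o["force"])
import numpy as np,json
r=[]
for k in range(1,21):
    a=np.radians(3*k);c,s=np.cos(a),np.sin(a)
    r.append([round(.024*(c-1)-.08*s,4),round(.024*s+.08*(c-1),4),0,0,0,3*k,-1])
print(json.dumps(r))
E
```

```text
[0.50622671 0.13851929 0.1925023 ] [ 0.12257718 -0.18397216 -0.1306776 ]
[[-0.0042, 0.0011, 0, 0, 0, 3, -1], [-0.0085, 0.0021, 0, 0, 0, 6, -1], [-0.0128, 0.0028, 0, 0, 0, 9, -1], [-0.0172, 0.0032, 0, 0, 0, 12, -1], [-0.0215, 0.0035, 0, 0, 0, 15, -1], [-0.0259, 0.0035, 0, 0, 0, 18, -1], [-0.0303, 0.0033, 0, 0, 0, 21, -1], [-0.0346, 0.0028, 0, 0, 0, 24, -1], [-0.0389, 0.0022, 0, 0, 0, 27, -1], [-0.0432, 0.0013, 0, 0, 0, 30, -1], [-0.0474, 0.0002, 0, 0, 0, 33, -1], [-0.0516, -0.0012, 0, 0, 0, 36, -1], [-0.0557, -0.0027, 0, 0, 0, 39, -1], [-0.0597, -0.0045, 0, 0, 0, 42, -1], [-0.0636, -0.0065, 0, 0, 0, 45, -1], [-0.0674, -0.0086, 0, 0, 0, 48, -1], [-0.0711, -0.011, 0, 0, 0, 51, -1], [-0.0746, -0.0136, 0, 0, 0, 54, -1], [-0.078, -0.0163, 0, 0, 0, 57, -1], [-0.0813, -0.0192, 0, 0, 0, 60, -1]]
```

Emit:
{"method": "servo_tool", "body": {"increments": [[[-0.0042,0.0011,0,0,0,3,-1],[-0.0085,0.0021,0,0,0,6,-1],[-0.0128,0.0028,0,0,0,9,-1],[-0.0172,0.0032,0,0,0,12,-1],[-0.0215,0.0035,0,0,0,15,-1],[-0.0259,0.0035,0,0,0,18,-1],[-0.0303,0.0033,0,0,0,21,-1],[-0.0346,0.0028,0,0,0,24,-1],[-0.0389,0.0022,0,0,0,27,-1],[-0.0432,0.0013,0,0,0,30,-1]]]}}

```text
time_s: 4.4
tool_pos: [0.5481, 0.1395, 0.1924]
tool_rot: [-180.0, -0.2, 148.0]
force: [-4.8, 2.2, 2.6]
grip_width: 0.0004
```

```bash
python3 snap.py c2
```

```text
4.4 [0.5481 0.1395 0.1924] [-179.95   -0.19  148.03] [-36.1   9.3  21.4  98.4  -3.6  73.1  44.2] [-4.82  2.17  2.6 ]
```

View pics/c2.png

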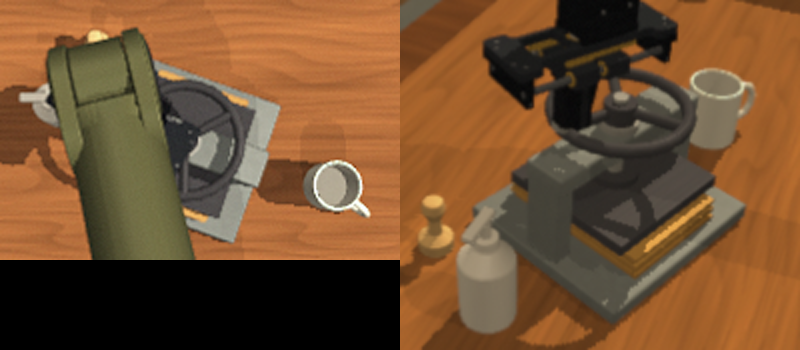

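The wheel's spokes have turned and the reaction is about 5 N against the push, so it's turning. I'll continue 60°.

Emit:
{"method": "servo_tool", "body": {"increments": [[[-0.0042,0.0011,0,0,0,3,-1],[-0.0085,0.0021,0,0,0,6,-1],[-0.0128,0.0028,0,0,0,9,-1],[-0.0172,0.0032,0,0,0,12,-1],[-0.0215,0.0035,0,0,0,15,-1],[-0.0259,0.0035,0,0,0,18,-1],[-0.0303,0.0033,0,0,0,21,-1],[-0.0346,0.0028,0,0,0,24,-1],[-0.0389,0.0022,0,0,0,27,-1],[-0.0432,0.0013,0,0,0,30,-1],[-0.0474,0.0002,0,0,0,33,-1],[-0.0516,-0.0012,0,0,0,36,-1],[-0.0557,-0.0027,0,0,0,39,-1],[-0.0597,-0.0045,0,0,0,42,-1],[-0.0636,-0.0065,0,0,0,45,-1],[-0.0674,-0.0086,0,0,0,48,-1],[-0.0711,-0.011,0,0,0,51,-1],[-0.0746,-0.0136,0,0,0,54,-1],[-0.078,-0.0163,0,0,0,57,-1],[-0.0813,-0.0192,0,0,0,60,-1]]]}}

```text
time_s: 6.5
tool_pos: [0.6082, 0.0818, 0.1924]
tool_rot: [-180.0, -0.2, 88.2]
force: [-1.7, 4.3, 0.1]
grip_width: -0.0001
```

```bash
python3 snap.py c3
```

```text
6.5 [0.6082 0.0818 0.1924] [-179.99   -0.18   88.18] [-35.3  16.   30.6  92.1  -8.6  74.2  -5.2] [-1.69  4.27  0.07]
```

View pics/c3.png

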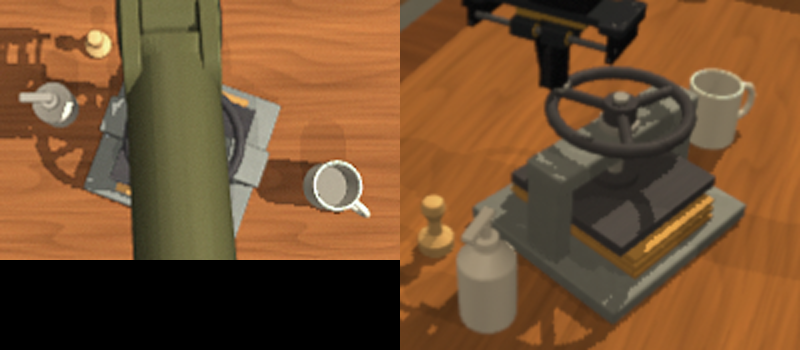

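A spoke now points along the pushing position and the bystanders are still. Continuing.

Emit:
{"method": "servo_tool", "body": {"increments": [[[-0.0042,0.0011,0,0,0,3,-1],[-0.0085,0.0021,0,0,0,6,-1],[-0.0128,0.0028,0,0,0,9,-1],[-0.0172,0.0032,0,0,0,12,-1],[-0.0215,0.0035,0,0,0,15,-1],[-0.0259,0.0035,0,0,0,18,-1],[-0.0303,0.0033,0,0,0,21,-1],[-0.0346,0.0028,0,0,0,24,-1],[-0.0389,0.0022,0,0,0,27,-1],[-0.0432,0.0013,0,0,0,30,-1],[-0.0474,0.0002,0,0,0,33,-1],[-0.0516,-0.0012,0,0,0,36,-1],[-0.0557,-0.0027,0,0,0,39,-1],[-0.0597,-0.0045,0,0,0,42,-1],[-0.0636,-0.0065,0,0,0,45,-1],[-0.0674,-0.0086,0,0,0,48,-1],[-0.0711,-0.011,0,0,0,51,-1],[-0.0746,-0.0136,0,0,0,54,-1],[-0.078,-0.0163,0,0,0,57,-1],[-0.0813,-0.0192,0,0,0,60,-1]]]}}

```text
time_s: 8.6
tool_pos: [0.5875, 0.0007, 0.1927]
tool_rot: [-180.0, -0.2, 28.2]
force: [1.9, 4.9, -1.8]
grip_width: 0.0001
```

```bash
python3 snap.py c4
```

```text
8.6 [0.5875 0.0007 0.1927] [-179.96   -0.19   28.2 ] [-38.1  13.7  41.5  96.2  -9.5  73.5 -56.5] [ 1.91  4.86 -1.78]
```

View pics/c4.png

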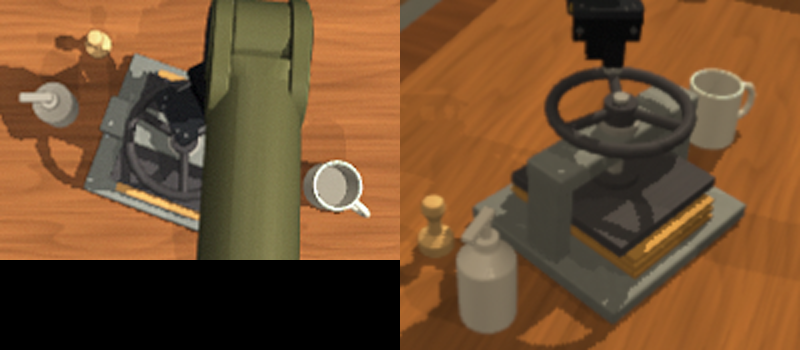

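Still on track, with the bystanders unmoved. Another 60°.

Emit:
{"method": "servo_tool", "body": {"increments": [[[-0.0042,0.0011,0,0,0,3,-1],[-0.0085,0.0021,0,0,0,6,-1],[-0.0128,0.0028,0,0,0,9,-1],[-0.0172,0.0032,0,0,0,12,-1],[-0.0215,0.0035,0,0,0,15,-1],[-0.0259,0.0035,0,0,0,18,-1],[-0.0303,0.0033,0,0,0,21,-1],[-0.0346,0.0028,0,0,0,24,-1],[-0.0389,0.0022,0,0,0,27,-1],[-0.0432,0.0013,0,0,0,30,-1],[-0.0474,0.0002,0,0,0,33,-1],[-0.0516,-0.0012,0,0,0,36,-1],[-0.0557,-0.0027,0,0,0,39,-1],[-0.0597,-0.0045,0,0,0,42,-1],[-0.0636,-0.0065,0,0,0,45,-1],[-0.0674,-0.0086,0,0,0,48,-1],[-0.0711,-0.011,0,0,0,51,-1],[-0.0746,-0.0136,0,0,0,54,-1],[-0.078,-0.0163,0,0,0,57,-1],[-0.0813,-0.0192,0,0,0,60,-1]]]}}

```text
time_s: 10.7
tool_pos: [0.5083, -0.0224, 0.1932]
tool_rot: [-179.8, -0.3, -31.9]
force: [7.5, 3.5, -3.0]
grip_width: 0.0004
```

```bash
python3 snap.py c5
```

```text
10.7 [ 0.5083 -0.0224  0.1932] [-179.79   -0.32  -31.87] [ -46.6    1.    47.1  106.9   -0.8   72.  -121.1] [ 7.51  3.51 -2.97]
```

View pics/c5.png

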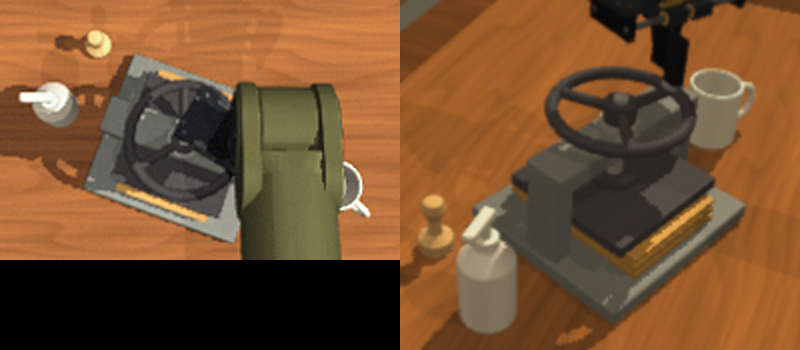

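Turned about 210° and joint 7 is nearing its range limit. I'll back off and turn the tool half a turn.

Emit:
{"method": "servo_tool", "body": {"increments": [[[0.005,0,0,0,0,0,-1],[0.013,0,0,0,0,0,-1],[0.02,0,0,0,0,0,-1],[0.022,0,0,0,0,-5,-1],[0.022,0,0,0,0,-13,-1],[0.022,0,0,0,0,-21,-1],[0.022,0,0,0,0,-29,-1],[0.022,0,0,0,0,-37,-1],[0.022,0,0,0,0,-45,-1],[0.022,0,0,0,0,-53,-1],[0.022,0,0,0,0,-61,-1],[0.022,0,0,0,0,-69,-1],[0.022,0,0,0,0,-77,-1],[0.022,0,0,0,0,-85,-1],[0.022,0,0,0,0,-90,-1]]]}}

```text
time_s: 12.3
tool_pos: [0.5247, -0.0356, 0.1923]
tool_rot: [180.0, 0.1, 58.3]
force: [0.4, -0.9, 0.1]
grip_width: 0.0003
```

Emit:
{"method": "servo_tool", "body": {"increments": [[[0,0,0,0,0,-5,-1],[0,0,0,0,0,-13,-1],[0,0,0,0,0,-21,-1],[0,0,0,0,0,-29,-1],[0,0,0,0,0,-37,-1],[0,0,0,0,0,-45,-1],[0,0,0,0,0,-53,-1],[0,0,0,0,0,-61,-1],[0,0,0,0,0,-69,-1],[0,0,0,0,0,-77,-1],[0,0,0,0,0,-85,-1],[0,0,0,0,0,-90,-1],[0,0,0,0,0,-90,-1],[0,0,0,0,0,-90,-1]]]}}

```text
time_s: 13.7
tool_pos: [0.5246, -0.0352, 0.1923]
tool_rot: [-180.0, -0.0, 147.9]
force: [-0.1, -0.0, -0.4]
grip_width: 0.0006
```

```bash
python3 snap.py c6
```

```text
13.7 [ 0.5246 -0.0352  0.1923] [-179.95   -0.    147.93] [-36.2   4.3  39.2 104.3  -2.8  72.4  61.7] [-0.09 -0.03 -0.43]
```

View pics/c6.png

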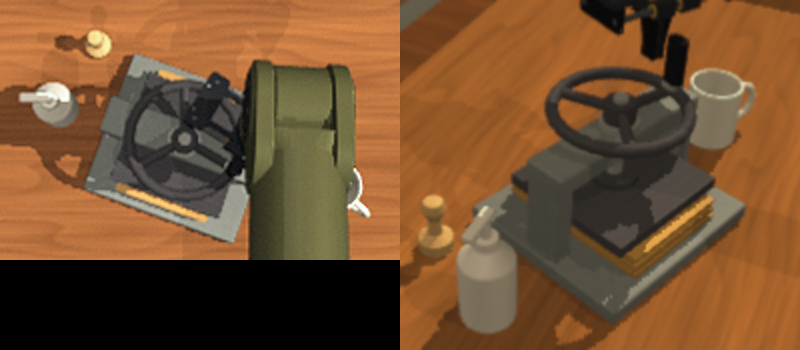

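The fingers are free of the handle and flipped, with the handle visible at about (238,160) in the top half. I'll advance and keep pushing, with the signs mirrored.

Emit:
{"method": "servo_tool", "body": {"increments": [[[0.006,0,0,0,0,0,-1],[0.012,0,0,0,0,0,-1],[0.018,0,0,0,0,0,-1],[0.022,0,0,0,0,0,-1]]]}}

```text
time_s: 14.2
tool_pos: [0.5062, -0.0232, 0.1927]
tool_rot: [180.0, 0.2, 148.1]
force: [5.8, -3.4, -3.2]
grip_width: 0.0005
```

Emit:
{"method": "servo_tool", "body": {"increments": [[[0.0042,-0.0011,0,0,0,3,-1],[0.0085,-0.0021,0,0,0,6,-1],[0.0128,-0.0028,0,0,0,9,-1],[0.0172,-0.0032,0,0,0,12,-1],[0.0215,-0.0035,0,0,0,15,-1],[0.0259,-0.0035,0,0,0,18,-1],[0.0303,-0.0033,0,0,0,21,-1],[0.0346,-0.0028,0,0,0,24,-1],[0.0389,-0.0022,0,0,0,27,-1],[0.0432,-0.0013,0,0,0,30,-1],[0.0474,-0.0002,0,0,0,33,-1],[0.0516,0.0012,0,0,0,36,-1],[0.0557,0.0027,0,0,0,39,-1],[0.0597,0.0045,0,0,0,42,-1],[0.0636,0.0065,0,0,0,45,-1],[0.0674,0.0086,0,0,0,48,-1],[0.0711,0.011,0,0,0,51,-1],[0.0746,0.0136,0,0,0,54,-1],[0.078,0.0163,0,0,0,57,-1],[0.0813,0.0192,0,0,0,60,-1]]]}}

```text
time_s: 16.2
tool_pos: [0.446, 0.0342, 0.1925]
tool_rot: [-179.9, 0.2, 87.9]
force: [-1.8, -6.3, 1.1]
grip_width: 0.0001
```

```bash
python3 snap.py c7
```

```text
16.2 [0.446  0.0342 0.1925] [-179.92    0.18   87.86] [-39.3  -7.3  29.3 113.6   3.9  72.9 -13.5] [-1.8  -6.29  1.06]
```

View pics/c7.png

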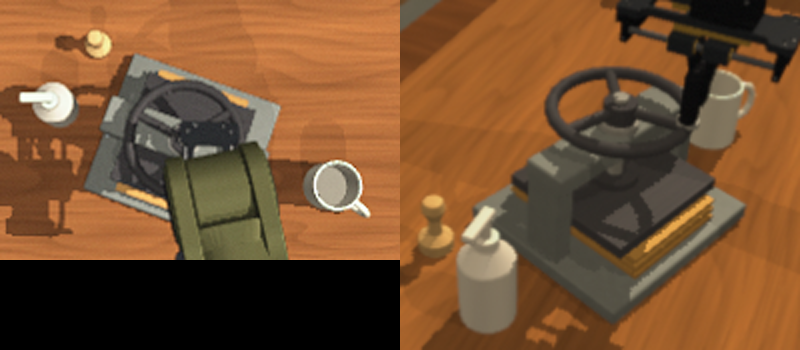

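The handle is now on the near (robot) side and everything else is still. Another 60°.

Emit:
{"method": "servo_tool", "body": {"increments": [[[0.0042,-0.0011,0,0,0,3,-1],[0.0085,-0.0021,0,0,0,6,-1],[0.0128,-0.0028,0,0,0,9,-1],[0.0172,-0.0032,0,0,0,12,-1],[0.0215,-0.0035,0,0,0,15,-1],[0.0259,-0.0035,0,0,0,18,-1],[0.0303,-0.0033,0,0,0,21,-1],[0.0346,-0.0028,0,0,0,24,-1],[0.0389,-0.0022,0,0,0,27,-1],[0.0432,-0.0013,0,0,0,30,-1],[0.0474,-0.0002,0,0,0,33,-1],[0.0516,0.0012,0,0,0,36,-1],[0.0557,0.0027,0,0,0,39,-1],[0.0597,0.0045,0,0,0,42,-1],[0.0636,0.0065,0,0,0,45,-1],[0.0674,0.0086,0,0,0,48,-1],[0.0711,0.011,0,0,0,51,-1],[0.0746,0.0136,0,0,0,54,-1],[0.078,0.0163,0,0,0,57,-1],[0.0813,0.0192,0,0,0,60,-1]]]}}

```text
time_s: 18.3
tool_pos: [0.4663, 0.1174, 0.192]
tool_rot: [-179.9, 0.3, 28.1]
force: [-6.4, -0.4, 2.5]
grip_width: 0.0005
```

```bash
python3 snap.py c8
```

```text
18.3 [0.4663 0.1174 0.192 ] [-179.86    0.27   28.06] [-39.8  -1.7  22.3 109.3   0.6  72.6 -79.6] [-6.44 -0.43  2.48]
```

View pics/c8.png

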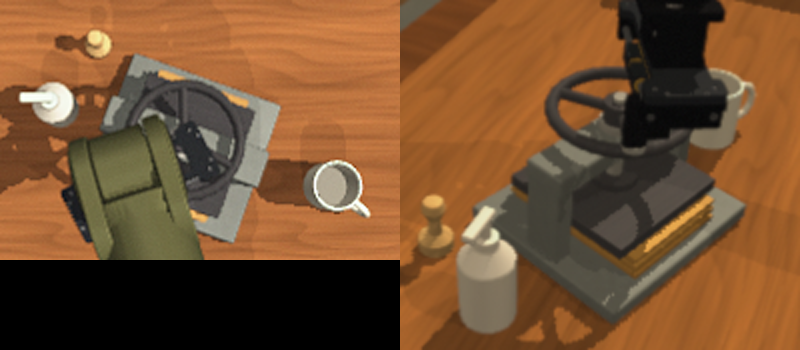

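About 30° left. I'll push 24°, back off and measure before finishing.

Emit:
{"method": "servo_tool", "body": {"increments": [[[0.0042,-0.0011,0,0,0,3,-1],[0.0085,-0.0021,0,0,0,6,-1],[0.0128,-0.0028,0,0,0,9,-1],[0.0172,-0.0032,0,0,0,12,-1],[0.0215,-0.0035,0,0,0,15,-1],[0.0259,-0.0035,0,0,0,18,-1],[0.0303,-0.0033,0,0,0,21,-1],[0.0346,-0.0028,0,0,0,24,-1],[0.0346,-0.0028,0,0,0,24,-1]]]}}

```text
time_s: 19.3
tool_pos: [0.4967, 0.1375, 0.192]
tool_rot: [-179.9, 0.1, 4.3]
force: [-4.6, 3.5, -1.9]
grip_width: 0.0003
```

Emit:
{"method": "servo_tool", "body": {"increments": [[[-0.01,0,0,0,0,0,-1],[-0.02,0,0,0,0,0,-1],[-0.03,0,0,0,0,0,-1],[-0.04,0,0,0,0,0,-1],[-0.04,0,-0.03,0,0,0,-1],[-0.04,0,-0.07,0,0,0,-1],[-0.04,0.03,-0.1,0,0,0,-1],[-0.04,0.07,-0.1,0,0,0,-1],[-0.04,0.11,-0.1,0,0,0,-1],[-0.04,0.15,-0.1,0,0,0,-1],[-0.04,0.19,-0.1,0,0,0,-1],[-0.04,0.22,-0.1,0,0,0,-1],[-0.04,0.22,-0.1,0,0,0,-1]]]}}

```text
time_s: 20.6
tool_pos: [0.4729, -0.092, 0.293]
tool_rot: [179.9, -0.1, 3.6]
force: [0.4, -0.6, -0.0]
grip_width: 0.0005
```

```bash
python3 snap.py c9
```

```text
20.6 [ 0.4729 -0.092   0.293 ] [ 1.7995e+02 -9.0000e-02  3.6000e+00] [-30.7  -6.2  35.9 100.9   3.7  84.1 -81.7] [ 0.38 -0.64 -0.03]
```

View pics/c9.png

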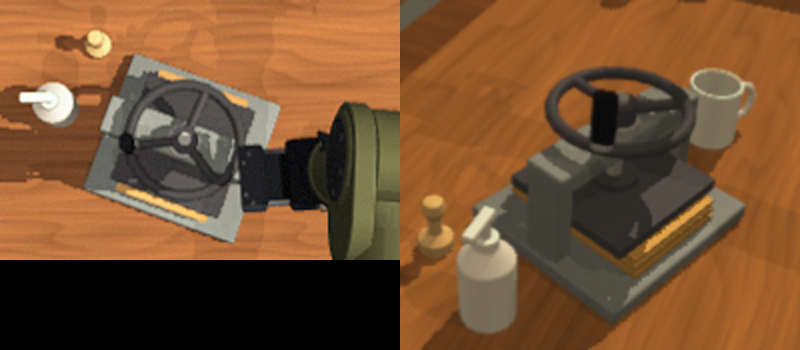

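The handle is clear in both views, near its start position: top-half (127,143), side-half (204,118). I'll measure how far short it is.

```bash
cat > meas.py <<'E'
import pickle,sys,math
from h import *
hub=np.array([.5283,.0583,.17])
def side(n):
    c=pickle.load(open(n,"rb"))["side"];x0,y0,x1,y1=270,155,312,212
    m=(c["frame"][y0:y1,x0:x1].max(2)<26).astype(np.uint8)
    k,l,st,ce=cv2.connectedComponentsWithStats(m);i=1+st[1:,4].argmax();return c,st[i][4],ce[i]+[x0,y0]
def top(n):
    c=pickle.load(open(n,"rb"))["top"];x0,y0,x1,y1=218,198,240,228
    m=(c["frame"][y0:y1,x0:x1].max(2)<33).astype(np.uint8)
    k,l,st,ce=cv2.connectedComponentsWithStats(m);i=1+st[1:,4].argmax();return c,st[i][4],ce[i]+[x0,y0]
for n in sys.argv[1:]:
    c,a,p=side(n);b=min(np.arange(50,130,.5),key=lambda A:abs(proj(c,hub+[.08*math.cos(math.radians(A)),.08*math.sin(math.radians(A)),.04])[0][0]-p[0]))
    ct,at,pt=top(n);b2=min(np.arange(50,130,.5),key=lambda A:abs(proj(ct,hub+[.08*math.cos(math.radians(A)),.08*math.sin(math.radians(A)),.06])[0][1]-pt[1]))
    print(n,"side",a,p,"phi",b,"top",at,pt,b2)
E
python3 meas.py c0.pkl c9.pkl
python3 - <<'E'
import cv2,pickle,numpy as np
f=[cv2.resize(pickle.load(open(n+".pkl","rb"))["top"]["frame"][180:250,215:295],None,fx=5,fy=5,interpolation=cv2.INTER_CUBIC) for n in("c0","c9")]
cv2.imwrite("pics/cmp.png",np.hstack(f))
E
```

```text
c0.pkl side 266 [287.04135338 183.58270677] phi 88.0 top 54 [228.14814815 212.68518519] 90.0
c9.pkl side 290 [291.81724138 183.56551724] phi 95.5 top 62 [228.12903226 216.40322581] 97.5
```

View pics/cmp.png

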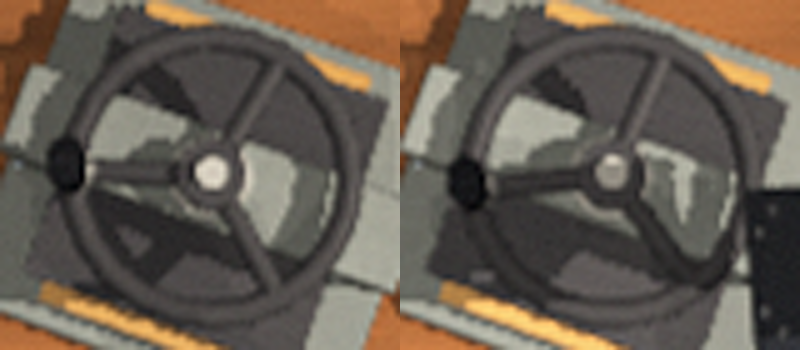

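Side and top views agree: 7.5° (about 10 mm) short. I'll go back in and push the remaining 7.5°.

Emit:
{"method": "servo_tool", "body": {"increments": [[[0,-0.03,0,0,0,0,-1],[0,-0.07,0,0,0,0,-1],[0,-0.11,0,0,0,0,-1],[0,-0.15,0,0,0,0,-1],[0,-0.19,0,0,0,0,-1],[0,-0.22,0,0,0,0,-1],[0,-0.22,0.03,0,0,0,-1],[0,-0.22,0.07,0,0,0,-1],[0,-0.22,0.1,0,0,0,-1],[0.01,-0.22,0.1,0,0,0,-1],[0.02,-0.22,0.1,0,0,0,-1],[0.03,-0.22,0.1,0,0,0,-1],[0.036,-0.22,0.1,0,0,0,-1],[0.04,-0.22,0.1,0,0,0,-1]]]}}

```text
time_s: 22.1
tool_pos: [0.4983, 0.1367, 0.1939]
tool_rot: [-179.9, 0.0, 4.1]
force: [-6.2, 1.8, 4.3]
grip_width: 0.0005
```

Emit:
{"method": "servo_tool", "body": {"increments": [[[0.0028,-0.0008,0,0,0,2,-1],[0.0056,-0.0015,0,0,0,4,-1],[0.0085,-0.0021,0,0,0,6,-1],[0.0106,-0.0025,0,0,0,7.5,-1],[0.0106,-0.0025,0,0,0,7.5,-1]]]}}

```text
time_s: 22.6
tool_pos: [0.5084, 0.1401, 0.1932]
tool_rot: [-179.9, 0.0, -3.4]
force: [-3.2, 3.0, 4.4]
grip_width: 0.0005
```

Emit:
{"method": "servo_tool", "body": {"increments": [[[-0.01,0,0,0,0,0,-1],[-0.02,0,0,0,0,0,-1],[-0.03,0,0,0,0,0,-1],[-0.04,0,0,0,0,0,-1],[-0.04,0,-0.03,0,0,0,-1],[-0.04,0,-0.07,0,0,0,-1],[-0.04,0.03,-0.1,0,0,0,-1],[-0.04,0.07,-0.1,0,0,0,-1],[-0.04,0.11,-0.1,0,0,0,-1],[-0.04,0.15,-0.1,0,0,0,-1],[-0.04,0.19,-0.1,0,0,0,-1],[-0.04,0.22,-0.1,0,0,0,-1],[-0.04,0.22,-0.1,0,0,0,-1]]]}}

```text
time_s: 23.9
tool_pos: [0.4543, -0.0833, 0.2929]
tool_rot: [180.0, -0.1, -3.9]
force: [-0.7, 0.0, 0.2]
grip_width: 0.0005
```

```bash
python3 snap.py c10; python3 meas.py c0.pkl c10.pkl
python3 - <<'E'
import cv2,pickle
a,b=[pickle.load(open(n,"rb")) for n in("c0.pkl","c10.pkl")]
for k,rs in(("top",{"bottle":(172,180,210,212),"stamp":(203,157,225,178),"mug":(312,220,355,257)}),("side",{"bottle":(212,225,255,295),"stamp":(196,220,220,256)})):
    for n,(x0,y0,x1,y1) in rs.items():
        A=cv2.cvtColor(a[k]["frame"],6)[y0:y1,x0:x1].astype("f4");B=cv2.cvtColor(b[k]["frame"],6)[y0:y1,x0:x1].astype("f4")
        print(k,n,"shift px",cv2.phaseCorrelate(A,B),"meandiff",abs(A-B).mean())
E
```

```text
23.9 [ 0.4543 -0.0833  0.2929] [ 1.7999e+02 -8.0000e-02 -3.8900e+00] [-31.7  -9.3  34.7 103.1   5.3  84.5 -91.7] [-0.66  0.02  0.17]
c0.pkl side 266 [287.04135338 183.58270677] phi 88.0 top 54 [228.14814815 212.68518519] 90.0
c10.pkl side 247 [286.32388664 183.7854251 ] phi 87.0 top 35 [228.08571429 211.97142857] 88.5
top bottle shift px ((0.06195440237721783, 0.09572863009742427), 0.9935718142427504) meandiff 13.055921
top stamp shift px ((-0.07027429242288186, -0.020708547525831733), 1.0204323571589258) meandiff 18.536797
top mug shift px ((1.405159187422882, -0.030721748717351005), 0.23532669650183782) meandiff 69.1433
side bottle shift px ((0.5160093529897019, 0.035761493682826995), 0.9837765898233578) meandiff 6.3611298
side stamp shift px ((-0.007149163173956197, 0.0509617275148635), 0.9732403170179438) meandiff 7.1203704
```

View pics/c10.png

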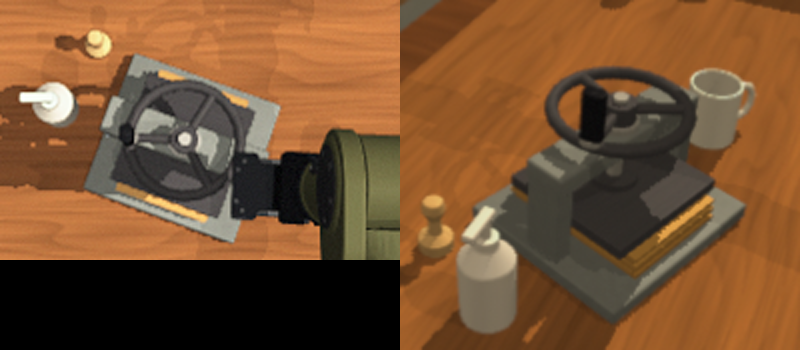

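The handle is within about 1.5° of its start, the bottle and stamp show sub-pixel shifts, and the side view shows the mug in place. The arm is hiding the mug from above, but nothing is being touched. I'll check the mug in the side view and hand in.

```bash
python3 - <<'E'
import cv2,pickle
a,b=[pickle.load(open(n,"rb")) for n in("c0.pkl","c10.pkl")]
A,B=[cv2.cvtColor(d["side"]["frame"],6)[156:202,340:372].astype("f4") for d in(a,b)]
print("mug",cv2.phaseCorrelate(A,B),abs(A-B).mean())
from cell import env
print(env.sign_off())
E
```

```text
mug ((0.023608236799212534, -0.002324485656199471), 1.0038344383550186) 2.4741848
the job is handed in; nothing more can be done
None
```

I turned the hand wheel one full turn clockwise and handed the job in at about 24 s; no verdict was reported. The closed fingers pushed only on the handle's rear side. At about 210° I backed off and turned the tool half a turn to stay within the last joint's range. Near the end I pulled away to measure, found the handle 7.5° short in both views, and pushed the remaining 7.5°.

**Last checks:**
- **Handle:** it is back within about 1° of its start in the side view and 1.5° in the top view, roughly 2 mm. I compared the first and last pictures.
- **Bottle, stamp and mug:** all shifts were about 0.5 px or less. The arm hid the mug from the top camera, so that view's mug reading (1.4 px) meant nothing. I checked the mug in the side view only, where it had shifted 0.02 px.
- **Arm:** it is clear of everything, and the force on the tool was about 0.7 N, which is near the noise level.

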